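# Shut and lock the drying chamber's hatch

## Robot

A 7-joint arm with a two-finger parallel gripper is mounted at the origin on a cart in front of the work surface, level with it; the furniture and walls round the work are solid. World frame = base frame: x ahead of the robot, y to its left, z up, the work surface at z = 0. Lengths are in mm, angles in rad, forces in N, time in s.
With the tool pointing down it reaches from about 400 to 750 mm from the base axis. Payload 19.5 kg.
Tool frame: the origin (TCP) lies at the very end of the fingers, on their centre line; the grasp point (between the pads) lies 19 mm behind it (r.grasp_offset is the z of the grasp point in the tool frame, in mm); z points along the fingers, y is the line along which they close (so a half turn about z gives the same grasp; the last joint's range is limited). The gripper opens to 85 mm and grips with 20 to 120 N. Pads are 22 mm wide; open, the fingers measure 114 mm over their backs; the gripper's body (76 mm by 85 mm) begins 54 mm behind the grasp point. The pads swing forward as they close: fully open they stand 13 mm farther back than shut.
Start: joints at [-1.232, 0.707, -0.028, 1.485, 0.022, 0.951, -0.075], TCP at [213.692, 533.789, 231.268] pointing down, gripper open.
Joint ranges: [-2.71, 2.71], [-0.32, 2.16], [-1.57, 1.52], [0, 2.45], [-1.46, 4.6], [0, 2.02], [-2.83, 2.83]. Speed limits (rad/s): [1.89, 1.89, 2.57, 2.57, 3.01, 3.01, 3.01].

## Interface

Orientations are given as a unit quaternion [x, y, z, w].
In Python, from bench import r, viewer, order gives the robot as it stands.
- The arm moves only by the tool arm_command, never from a script. Its argument "rows" is a list of rows, each an object with "offset": the shift along the world's x, y, z in cm, a list of three; "twist": the turn, a rotation vector about the world's x, y, z in degrees, a list of three; "hand": the finger opening in cm, from 0 to 8.54. In form: [{"offset": [dx, dy, dz], "twist": [wx, wy, wz], "hand": hand}, ...]. A call has 1 to 20 rows; each row shifts and turns the commanded pose from where the row before left it; what a row does not reach is not made up. A row lasts 1/10 s, in which the tool goes at most 50 mm and 8.59 degrees, less where a joint would pass 70% of its speed; a pose out of reach is approached as far as the arm can. A call is refused whole if a number of a shift passes 5 or a number of a turn 8.59, either way. A call with a gripper value outside its range is refused whole. The fingers move at their own pace and stop on an object; "squeeze" is the grip in N (left out, the last holds). Time passes only in rows, so rows that do not move let the fingers close. It gives the time, the measured TCP pose, the force, the opening and the grip force at its end, in the units of the state.
- r.observe(): the state, without advancing time (a new reading comes with each control period).
- viewer.read_camera(name): name is "scene" or "top" or "wrist"; returns (picture, depth): 480x640x3 uint8, red, green, blue; 480x640 float32, mm along the optical axis (not along the pixel's ray), 0 where there is no reading.
- viewer.calibration(name): a dict with "fx", "fy", "cx", "cy" (pixels), "distortion" ([k1, k2, p1, p2, k3] as OpenCV has them; the pictures are not rectified), "R" (3x3) and "t" (3): a world point X has camera coordinates R X + t; the wrist camera has in their place "tool_from_camera" (4x4, takes a point from camera to tool coordinates, whose origin is the TCP and whose axes are the flange's). Camera axes: x right, y down, z forward; pixel columns grow to the right and rows downward; lengths in mm; the calibration is good to about 2 mm. A picture is of the moment at which its call begins: read the wrist's pose just before it. calibration takes no time and is no camera call.
- order.finish_job(): hands the job in; it is judged then, once.
The state is a dict: "time": time; "q": joint angles; "qvel": joint speeds; "tau": joint torques, N m; "tcp_pos": TCP position; "orientation": TCP orientation; "wrist_force": force on the tool from outside, world axes, zero at the start; "torque": the same for the moment, N m; "finger_gap": finger opening in mm; "grasp_force": force on a finger pad.
Only numpy, scipy, OpenCV 4.12 (cv2) and the standard library are available. Lean on these libraries where they do the work, as an engineer would, in place of code of your own. Each camera call takes 0.05 s, during which the arm holds its last target. There are 200 camera calls.

## Task

Lock the hatch of the drying chamber. With the gripper shut, set the fingertips in the slot of the round quarter-turn fastener, press the springy hatch down fully home and, while it is held down, turn the fastener a quarter turn clockwise (seen from above) to its stop, so that the hatch stays shut once you let go. Grasp and lift nothing, and leave the things round the chamber where they are.

Things in the scene. Friction and masses are not known exactly. Their poses are not given: they have to be found in the camera images.
- chamber: drying chamber: a grey box 200 x 200 mm, rim 90 mm above the table, fixed to the table. Origin: the centre of its underside. Its x axis points from the front (vents and a round dial gauge, towards the robot) to the hinge side at the back, y to its left, z up. On top is a white hatch, a slab 200 x 200 x 20 mm hinged at the back; shut, its top face is 112 mm above the table
- hatch (a joint): angle of the hatch about its hinge (rad): 0 = flush shut, grows as the front edge rises; it starts sprung open at 0.28 to 0.42. A spring lifts it, about 3 to 4 N at the fastener to hold it down. It can be pressed to -0.02 (soft gasket), where it meets a hard stop; the fastener's tongue passes under the keeper only when the hatch is pressed below about 0.015. If let go unlocked it springs up again; locked, it rests at about 0.02
- hatch_hinge (a point): point on the hatch's hinge line, at the middle of the back; chamber frame (0.105, 0, 0.090) m. Its y axis is the hinge line (the chamber's y). Shut, the centre of the slot's floor lies 145 mm in front of this point and 8 mm above it
- cam (a joint): angle of the fastener (rad): 0 = open, slot parallel to the front edge; grows clockwise seen from above; pi/2 = locked at its stop, slot square to the front edge. Starts at 0 to 0.35. It turns stiffly (friction 0.06 N m) and stays where it is left
- slot_mid (a point): centre of the slot's floor, on the fastener's axis. The fastener is a steel disc 94 mm across, let into the hatch 40 mm in front of the chamber's centre, its top 1 mm below the hatch's top face. Across it runs one straight slot 32 mm wide, 13 mm deep below the disc's top, open to the rim at both ends (94 mm long). Axes: y along the slot, z out of the hatch
- slot_end (a point): point on the slot's floor 26 mm from the fastener's axis, in the half of the slot that lies to the right (chamber's -y) when open and points to the front when locked: a good place for the fingertips, which then go round the axis on a circle of 26 mm radius
- vial_amber: amber sample vial with a black cap, 34 mm across and 72 mm high, standing right of the chamber; loose, a bystander to be left alone. Origin: the centre of its underside
- vial_d: clear sample vial with a black cap, 27 mm across and 58 mm high, standing right of the chamber; loose, a bystander to be left alone. Origin: the centre of its underside
- beaker_small: small glass beaker, 54 mm across and 59 mm high, standing left of the chamber; loose, a bystander to be left alone. Origin: the centre of its underside
- petri_dish: petri dish, 67 mm across and 15 mm high, left of the chamber; loose, a bystander to be left alone. Origin: the centre of its underside
- screwdriver: screwdriver, 165 mm long, 24 mm thick, lying along the chamber's front; loose, a bystander to be left alone. Origin: the centre of its underside

How it is judged (in metres and radians):
On the way:
1. the hatch is pressed down fully home (value of joint hatch below 0.03 rad), for 0.1 s.
At the end, for the whole second after the job is handed in: the hatch stays shut (below 0.04 rad) with the fastener turned to its stop (above 1.45 of 1.571 rad), both at rest and let go (value of joint hatch below 0.04 rad and value of joint cam above 1.45 rad and velocity of joint hatch between -0.05 and 0.05 rad/s and velocity of joint cam between -0.05 and 0.05 rad/s); the robot touches nothing.
It fails at once if the hatch is lifted further open instead of pressed (above 0.5 rad) (value of joint hatch above 0.5 rad).
It fails at once if a bystander (vial, beaker, petri dish, screwdriver) is moved or lifted more than 30 mm (distance of any of vial_amber, vial_d, beaker_small, petri_dish, screwdriver from where it was at the start of the episode above 0.03 m).
It also fails if it takes over 42 s, if anything falls off the work surface, if the arm or the gripper's body presses on something with over 40 N, if the wrist force passes 120 N, or if a joint passes its speed limit or range.

## Working session

There is one attempt and no reset: what is moved stays moved. The work goes in short steps, Python scripts to look and compute and a tool call to move; the robot and the scene stay as the last step left them, time stands still between calls to the robot, and variables do not carry over. Pictures are saved under pics/ and viewed, at most 10 in all, crops included, and the job is handed in when it is done.

Besides the shell and the picture viewer there is one more tool, called as name(argument=value, ...), one argument or row to a line, values as JSON. arm_command: Moves the arm, as the interface text tells. Its arguments: {"type":"object","properties":{"rows":{"type":"array","items":{"type":"object","properties":{"offset":{"type":"array","items":{"type":"number"}},"twist":{"type":"array","items":{"type":"number"}},"hand":{"type":"number"}}}},"squeeze":{"type":"number"}},"required":["rows"]}

```bash
mkdir -p pics; ls
python3 - <<'E'
from bench import r, viewer
import cv2, numpy as np
s=r.observe(); print(s['time'],s['tcp_pos'],s['orientation'],s['finger_gap'],r.grasp_offset)
for n in ("scene","top"):
    p,d=viewer.read_camera(n); cv2.imwrite(f"pics/{n}0.png",p[:,:,::-1]); np.save(f"pics/{n}0.npy",d)
    c=viewer.calibration(n); print(n,{k:np.round(v,3).tolist() for k,v in c.items()})
E
```

```text
pics
0.0 [213.59971945 533.5837557  230.85566592] [ 1.89234500e-01  9.81931787e-01 -5.13406411e-04 -7.69718091e-05] 85.07716006937967 -18.700000000000003
scene {'fx': 500.263, 'fy': 500.263, 'cx': 323.23, 'cy': 236.133, 'distortion': [-0.073, 0.0, 0.0, 0.0, 0.0], 'R': [[0.554, -0.832, 0.011], [-0.489, -0.336, -0.805], [0.673, 0.441, -0.594]], 't': [-147.731, 409.685, 443.949]}
top {'fx': 441.188, 'fy': 441.188, 'cx': 314.675, 'cy': 241.613, 'distortion': [-0.025, 0.0, 0.0, 0.0, 0.0], 'R': [[-0.0, -1.0, 0.017], [-0.984, -0.003, -0.178], [0.178, -0.017, -0.984]], 't': [197.408, 577.337, 856.224]}
```

View pics/scene0.png

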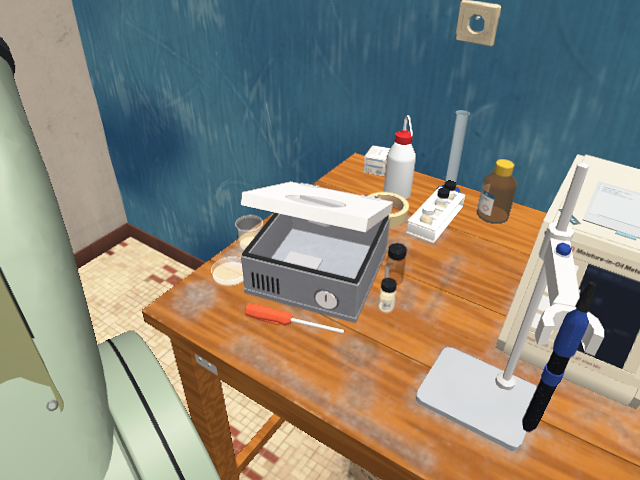

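View pics/top0.png

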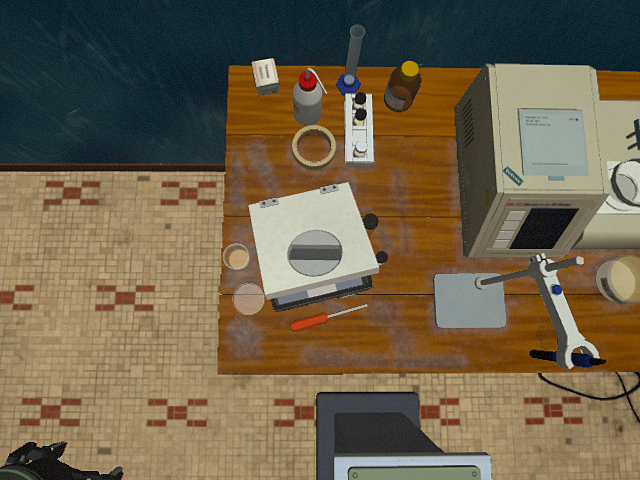

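```bash
cat > h.py <<'E'
import cv2, numpy as np
from bench import r, viewer
def rays(n,px):
    c=viewer.calibration(n); K=np.array([[c['fx'],0,c['cx']],[0,c['fy'],c['cy']],[0,0,1]])
    u=cv2.undistortPoints(np.float64(px).reshape(-1,1,2),K,np.float64(c['distortion'])).reshape(-1,2)
    R=np.array(c['R']);t=np.array(c['t'])
    return -R.T@t, np.c_[u,np.ones(len(u))]@R    # world direction, unit depth
def plane_hit(n,px,p0,nn):
    o,d=rays(n,px); return o+d*(((p0-o)@nn)/(d@nn))[:,None]
def cloud(n,px,depth):
    o,d=rays(n,px); px=np.int32(px); return o+d*depth[px[:,1],px[:,0]][:,None]
E
python3 - <<'E'
from h import *
im=cv2.imread("pics/top0.png"); d=np.load("pics/top0.npy")
hsv=cv2.cvtColor(im,cv2.COLOR_BGR2HSV)
m=((hsv[...,1]<40)&(hsv[...,2]>185)).astype(np.uint8)
roi=np.zeros_like(m); roi[175:302,240:385]=1; m*=roi
n,l,st,ce=cv2.connectedComponentsWithStats(m); k=1+np.argmax(st[1:,4]); m=(l==k).astype(np.uint8)
print(st[k])
me=cv2.erode(m,np.ones((5,5)))
ys,xs=np.nonzero(me); P=cloud("top",np.c_[xs,ys],d)
ok=d[ys,xs]>0; P=P[ok]
for _ in range(4):
    p0=P.mean(0); nn=np.linalg.svd(P-p0,full_matrices=False)[2][2]; nn*=np.sign(nn[2]); e=(P-p0)@nn; P=P[abs(e)<max(3*e.std(),2)] 
print("plane",p0,nn,"std",e.std(),len(P))
yaw=np.arctan2(nn[1],nn[0]); 
print("tilt",np.arccos(nn[2]),"azim of normal",yaw, "back dir", yaw+np.pi)
cs,_=cv2.findContours(m,cv2.RETR_CCOMP,cv2.CHAIN_APPROX_NONE)
big=max(cs,key=cv2.contourArea); q=cv2.approxPolyDP(cv2.convexHull(big),6,True).reshape(-1,2); print("corners",q.tolist())
C=plane_hit("top",q,p0,nn); print(np.round(C,1)); print("edges",np.linalg.norm(C-np.roll(C,-1,0),axis=1))
ins=[c for c in cs if 300<cv2.contourArea(c)<6000 and c is not big]
for c in sorted(ins,key=cv2.contourArea)[-3:]:
    D=plane_hit("top",c.reshape(-1,2),p0,nn); 
    ex=np.array([-np.cos(yaw),-np.sin(yaw),0]); 
    ey=np.array([-ex[1],ex[0],0]); exx=np.cross(ey,nn)
    uv=np.c_[(D-p0)@exx,(D-p0)@ey].astype(np.float32); (cc,rad)=cv2.minEnclosingCircle(uv); el=cv2.fitEllipse(uv)
    print("disc",cv2.contourArea(c),rad,el,p0+exx*el[0][0]+ey*el[0][1])
g=cv2.resize(im[175:320,225:405],None,fx=4,fy=4,interpolation=cv2.INTER_CUBIC); cv2.imwrite("pics/crop1.png",g)
E
```

```text
[ 249  183  130  111 7569]
plane [575.53210299 211.97458789 151.69801145] [0.39377526 0.09539148 0.91424368] std 1.1142307689106987 6108
tilt 0.41715904910837553 azim of normal 0.2376699595698636 back dir 3.3792626131596566
corners [[347, 183], [378, 266], [265, 293], [249, 205]]
[[682.5 135.8 113.6]
 [509.1  92.  192.8]
 [462.9 284.4 192.6]
 [637.3 326.2 113.2]]
edges [195.56067466 197.87930058 196.14527292 195.67258073]
disc 2145.5 52.03532028198242 ((43.803077697753906, 1.998205304145813), (100.4959945678711, 101.10724639892578), 1.750889778137207) [537.08161552 200.60401276 169.44547536]
```

View pics/crop1.png

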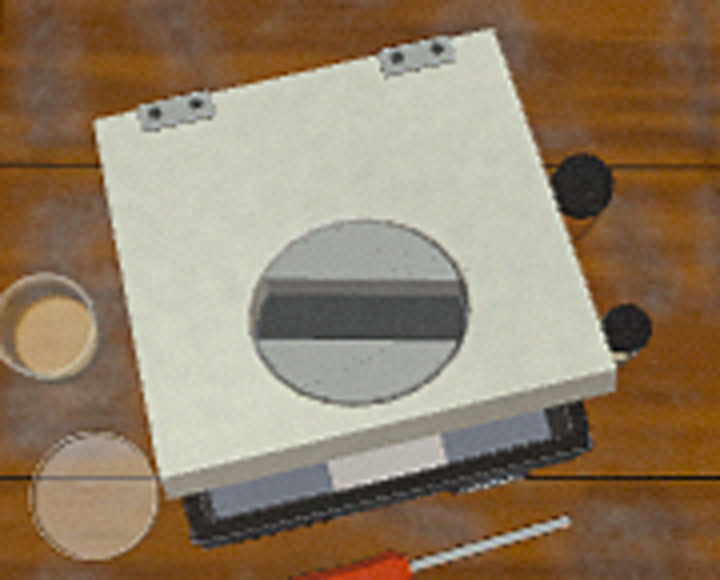

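```bash
cat >> h.py <<'E'
from scipy.spatial.transform import Rotation as Ro
H=np.array([657.5,230.5,90.5]); PSI=0.239
ex=np.array([np.cos(PSI),np.sin(PSI),0]); ey=np.array([-ex[1],ex[0],0]); ez=np.array([0,0,1.])
def pose(th,c,h,rad=26,tilt=None):
    "tip h above the slot floor, rad from the axis; hatch th, cam c; tool tilted by tilt (default th)"
    Rh=Ro.from_rotvec(ey*th).as_matrix(); f=lambda x,y,z: H+Rh@(ex*x+ey*y+ez*z)
    p=f(-145-rad*np.sin(c),-rad*np.cos(c),8+h)
    Rt=Ro.from_rotvec(ey*(th if tilt is None else tilt)).as_matrix()
    y=Rt@(ex*np.sin(c)+ey*np.cos(c)); z=-Rt@ez
    return p,Ro.from_matrix(np.c_[np.cross(y,z),y,z])
def step(a,b):
    return np.round((b[0]-a[0])/10,2).tolist(), np.round(np.degrees((b[1]*a[1].inv()).as_rotvec()),1).tolist()
def now():
    s=r.observe(); print("t",round(s['time'],2),np.round(s['tcp_pos'],1),"F",np.round(s['wrist_force'],1),"gap",round(s['finger_gap'],1),"q7",round(s['q'][6],2))
    return np.array(s['tcp_pos']),Ro.from_quat(s['orientation'])
E
python3 - <<'E'
from h import *
im=cv2.imread("pics/top0.png"); g=cv2.cvtColor(im,cv2.COLOR_BGR2GRAY).astype(float)
n=np.array([0.39377526,0.09539148,0.91424368]); p0=np.array([575.53,211.97,151.7])-n
up=[];lo=[]
for u in range(296,336):
    d=np.diff(g[238:268,u]); up.append([u,238.5+np.argmin(d[:15])-.0]); lo.append([u,238.5+15+np.argmax(d[13:])-2])
for e in (up,lo):
    P=plane_hit("top",e,p0,n); X=(P-H)@ex; Y=(P-H)@ey; S=np.c_[(P-H)@np.cross(ey,n),Y]
    vx,vy,x0,y0=cv2.fitLine(S.astype(np.float32),cv2.DIST_HUBER,0,.01,.01).ravel()
    print("slot dir",np.arctan(vx/vy),"x at y=0",x0-y0*vx/vy, np.mean(np.array(e)[:,1]))
print("disc in plane",(np.array([537.08,200.6,169.4])-H)@np.c_[np.cross(ey,n),ey,n])
a=now(); b=pose(.41,.24,60); print(b[0]); print(step(a,b))
print(viewer.calibration("wrist")["tool_from_camera"])
E
```

```text
slot dir 0.2784168 x at y=0 -128.43506 244.475
slot dir 0.27463788 x at y=0 -161.0738 259.5
disc in plane [-145.40257342   -0.54293077   21.86320429]
t 0.1 [213.6 533.6 230.9] F [ 0.   0.6 -0. ] gap 85.2 q7 -0.08
[555.10410676 179.5568642  213.1260811 ]
([34.15, -35.41, -1.78], [-1.1, 23.6, 21.4])
[[-2.83144153e-06 -9.56922913e-01 -2.90342107e-01  7.38735988e+01]
 [ 9.99999272e-01 -3.53164813e-04  1.15422481e-03 -3.70172807e-01]
 [-1.20704278e-03 -2.90341892e-01  9.56922217e-01 -1.42657424e+02]
 [ 0.00000000e+00  0.00000000e+00  0.00000000e+00  1.00000000e+00]]
```

arm_command(
  rows=[
    {"offset": [0,0,2],"twist": [0,0,0],"hand": 0},
    {"offset": [0,0,2],"twist": [0,0,0],"hand": 0},
    {"offset": [2,-2,0],"twist": [0,1.5,1.3],"hand": 0},
    {"offset": [2,-2,0],"twist": [0,1.5,1.3],"hand": 0},
    {"offset": [2,-2,0],"twist": [0,1.5,1.3],"hand": 0},
    {"offset": [2,-2,0],"twist": [0,1.5,1.3],"hand": 0},
    {"offset": [2,-2,0],"twist": [0,1.5,1.3],"hand": 0},
    {"offset": [2,-2,0],"twist": [0,1.5,1.3],"hand": 0},
    {"offset": [2,-2,0],"twist": [0,1.5,1.3],"hand": 0},
    {"offset": [2,-2,0],"twist": [0,1.5,1.3],"hand": 0},
    {"offset": [2,-2,0],"twist": [0,1.5,1.3],"hand": 0},
    {"offset": [2,-2,0],"twist": [0,1.5,1.3],"hand": 0},
    {"offset": [2,-2,0],"twist": [0,1.5,1.3],"hand": 0},
    {"offset": [2,-2,0],"twist": [0,1.5,1.3],"hand": 0},
    {"offset": [2,-2,0],"twist": [0,1.5,1.3],"hand": 0},
    {"offset": [2,-2,0],"twist": [0,1.5,1.3],"hand": 0},
    {"offset": [2,-2,0],"twist": [0,1.5,1.3],"hand": 0},
    {"offset": [0,0,0],"twist": [0,0,0],"hand": 0},
    {"offset": [0,0,0],"twist": [0,0,0],"hand": 0},
  ],
)

```text
time: 2.0
tcp_pos: [513.7, 233.6, 270.7]
orientation: [0.018, 0.981, -0.037, -0.191]
wrist_force: [-1.7, -0.0, 0.2]
finger_gap: 0.3
grasp_force: 0.0
```

Run:
```python
from h import *
a=now(); b=pose(.415,.276,45); print(step(a,b))
p,d=viewer.read_camera("wrist"); cv2.imwrite("pics/w1.png",p[:,:,::-1])
```

```text
t 2.0 [513.7 233.6 270.7] F [-1.7 -0.   0.2] gap 0.3 q7 1.01
([3.53, -5.53, -7.03], [-1.8, 1.0, 0.3])
```

View pics/w1.png

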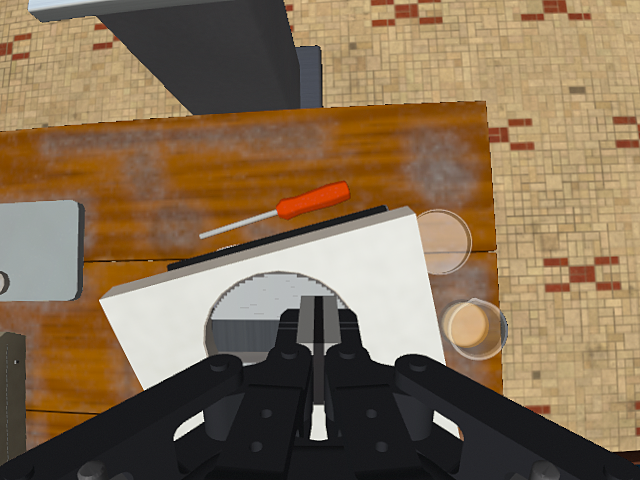

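arm_command(
  rows=[
    {"offset": [1.8,-2.8,0],"twist": [-0.9,0.5,0.1],"hand": 0},
    {"offset": [1.7,-2.7,0],"twist": [-0.9,0.5,0.2],"hand": 0},
    {"offset": [0,0,-2],"twist": [0,0,0],"hand": 0},
    {"offset": [0,0,-2],"twist": [0,0,0],"hand": 0},
    {"offset": [0,0,-2],"twist": [0,0,0],"hand": 0},
    {"offset": [0,0,-1],"twist": [0,0,0],"hand": 0},
    {"offset": [0,0,0],"twist": [0,0,0],"hand": 0},
    {"offset": [0,0,0],"twist": [0,0,0],"hand": 0},
  ],
)

```text
time: 2.85
tcp_pos: [548.8, 179.2, 202.1]
orientation: [0.018, 0.979, -0.053, -0.198]
wrist_force: [0.3, -0.8, 0.7]
finger_gap: 0.3
grasp_force: 0.0
```

Run:
```python
from h import *
a=now(); 
for h in (45,17,4): print(h,step(a,pose(.415,.276,h)))
p,d=viewer.read_camera("wrist"); cv2.imwrite("pics/w2.png",p[:,:,::-1])
p,d=viewer.read_camera("top"); cv2.imwrite("pics/t2.png",p[:,:,::-1])
```

```text
t 2.85 [548.8 179.2 202.1] F [ 0.3 -0.8  0.7] gap 0.3 q7 1.1
45 ([0.02, -0.09, -0.18], [0.0, 0.1, -0.1])
17 ([-1.08, -0.36, -2.74], [0.0, 0.1, -0.1])
4 ([-1.59, -0.48, -3.93], [0.0, 0.1, -0.1])
```

View pics/w2.png

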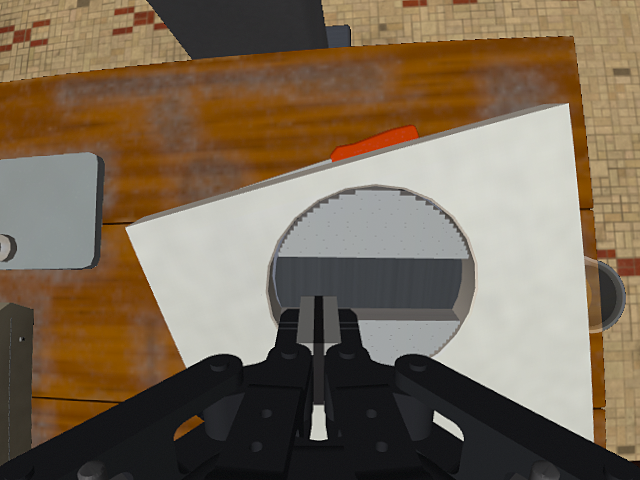

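Run:
```python
from h import *
s=r.observe(); c=viewer.calibration("wrist"); T=np.array(c["tool_from_camera"])
W=np.eye(4); W[:3,:3]=Ro.from_quat(s['orientation']).as_matrix(); W[:3,3]=s['tcp_pos']
M=np.linalg.inv(W@T); K=np.array([[c['fx'],0,c['cx']],[0,c['fy'],c['cy']],[0,0,1]])
pts=[pose(.415,.276,0,rd)[0] for rd in (0,26,47,-47)]
# slot walls' top edges at mid: across slot +-16
p,R=pose(.415,.276,13,0); x=R.as_matrix()[:,0]; pts+= [p+16*x,p-16*x, s['tcp_pos']]
print(cv2.projectPoints(np.float64(pts),cv2.Rodrigues(M[:3,:3])[0],M[:3,3],K,np.float64(c['distortion']))[0].reshape(-1,2).round(1))
```

```text
[[369.6 274. ]
 [317.5 274. ]
 [275.5 274. ]
 [462.5 273.8]
 [374.4 251.9]
 [371.5 315. ]
 [318.9 316.5]]
```

arm_command(
  rows=[
    {"offset": [-0.3,-0.1,-0.9],"twist": [0,0,0],"hand": 0},
    {"offset": [-0.3,-0.1,-0.9],"twist": [0,0,0],"hand": 0},
    {"offset": [-0.3,-0.1,-1.0],"twist": [0,0,0],"hand": 0},
    {"offset": [-0.2,-0.1,-0.4],"twist": [0,0,0],"hand": 0},
    {"offset": [-0.2,0,-0.4],"twist": [0,0,0],"hand": 0},
    {"offset": [-0.1,0,-0.4],"twist": [0,0,0],"hand": 0},
    {"offset": [0,0,0],"twist": [0,0,0],"hand": 0},
    {"offset": [0,0,0],"twist": [0,0,0],"hand": 0},
  ],
)

```text
time: 3.75
tcp_pos: [534.8, 174.9, 161.5]
orientation: [0.018, 0.978, -0.053, -0.199]
wrist_force: [0.4, 0.5, -0.5]
finger_gap: -0.1
grasp_force: 0.0
```

Run:
```python
from h import *
a=now(); print("to h4",step(a,pose(.415,.276,4)))
b=[pose(t,.276,0) for t in (.415,.3,.2,.1,0,-.02)]
for i in range(5): print(step(b[i],b[i+1]))
p,d=viewer.read_camera("wrist"); cv2.imwrite("pics/w3.png",p[:,:,::-1])
```

```text
t 3.75 [534.8 174.9 161.5] F [ 0.4  0.5 -0.5] gap -0.1 q7 1.09
to h4 ([-0.19, -0.05, 0.13], [0.0, 0.1, -0.1])
([-0.68, -0.17, -1.61], [1.6, -6.4, 0.0])
([-0.44, -0.11, -1.45], [1.4, -5.6, -0.0])
([-0.3, -0.07, -1.49], [1.4, -5.6, -0.0])
([-0.15, -0.04, -1.51], [1.4, -5.6, 0.0])
([-0.01, -0.0, -0.3], [0.3, -1.1, 0.0])
```

View pics/w3.png

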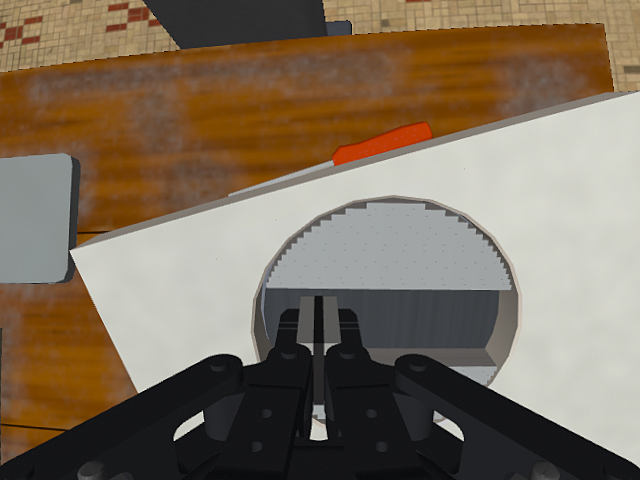

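arm_command(
  rows=[
    {"offset": [-0.1,0,-0.2],"twist": [0,0,0],"hand": 0},
    {"offset": [-0.3,-0.1,-0.8],"twist": [0.8,-3.2,0],"hand": 0},
    {"offset": [-0.3,-0.1,-0.8],"twist": [0.8,-3.2,0],"hand": 0},
    {"offset": [-0.2,0,-0.8],"twist": [0.7,-2.8,0],"hand": 0},
    {"offset": [-0.2,-0.1,-0.7],"twist": [0.7,-2.8,0],"hand": 0},
    {"offset": [0,0,0],"twist": [0,0,0],"hand": 0},
    {"offset": [0,0,0],"twist": [0,0,0],"hand": 0},
  ],
)

```text
time: 4.5
tcp_pos: [523.9, 171.8, 128.7]
orientation: [0.018, 0.995, -0.025, -0.096]
wrist_force: [-0.6, -0.0, 1.2]
finger_gap: -0.2
grasp_force: 0.2
```

Run:
```python
from h import *
a=now()
for t in (.2,.1,.0): print("to",t,step(a,pose(t,.276,0)))
```

```text
t 4.5 [523.9 171.8 128.7] F [-0.6 -0.   1.2] gap -0.2 q7 1.04
to 0.2 ([-0.37, -0.06, -0.01], [-0.0, 0.0, -0.0])
to 0.1 ([-0.67, -0.13, -1.5], [1.3, -5.5, -0.0])
to 0.0 ([-0.82, -0.16, -3.02], [2.7, -11.1, -0.0])
```

arm_command(
  rows=[
    {"offset": [-0.2,0,-0.7],"twist": [0.7,-2.8,0],"hand": 0},
    {"offset": [-0.2,-0.1,-0.8],"twist": [0.7,-2.8,0],"hand": 0},
    {"offset": [-0.1,0,-0.7],"twist": [0.7,-2.8,0],"hand": 0},
    {"offset": [-0.1,0,-0.8],"twist": [0.7,-2.8,0],"hand": 0},
    {"offset": [0,0,0],"twist": [0,0,0],"hand": 0},
    {"offset": [0,0,0],"twist": [0,0,0],"hand": 0},
  ],
)

```text
time: 5.1
tcp_pos: [518.0, 170.9, 98.5]
orientation: [0.018, 1.0, 0.001, 0.0]
wrist_force: [-0.6, -0.0, 2.0]
finger_gap: -0.1
grasp_force: 0.8
```

Run:
```python
from h import *
a=now()
for t in (.0,-.02): print("to",t,step(a,pose(t,.276,0)))
for n in("top","wrist"):
    p,d=viewer.read_camera(n); cv2.imwrite(f"pics/{n}4.png",p[:,:,::-1])
t=cv2.imread("pics/top4.png")[170:330,220:400]; w=cv2.imread("pics/wrist4.png")
cv2.imwrite("pics/both4.png",np.hstack([cv2.resize(t,(405,360)),cv2.resize(w[:,100:],(395,360))]))
```

```text
t 5.1 [518.  170.9  98.5] F [-0.6 -0.   2. ] gap -0.1 q7 0.97
to 0.0 ([-0.23, -0.07, 0.0], [-0.1, 0.0, -0.1])
to -0.02 ([-0.25, -0.08, -0.3], [0.2, -1.1, -0.1])
```

View pics/both4.png

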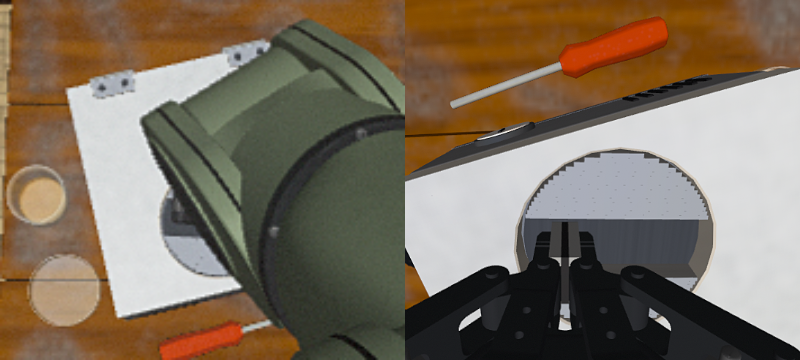

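arm_command(
  rows=[
    {"offset": [-0.1,0,-0.2],"twist": [0,0,0],"hand": 0},
    {"offset": [0,0,-0.1],"twist": [0,0,0],"hand": 0},
    {"offset": [0,0,-0.1],"twist": [0,0,0],"hand": 0},
    {"offset": [0,0,0],"twist": [0,0,0],"hand": 0},
  ],
)

```text
time: 5.6
tcp_pos: [517.2, 170.9, 94.4]
orientation: [0.018, 1.0, 0.001, 0.002]
wrist_force: [3.2, -0.5, 7.0]
finger_gap: -0.1
grasp_force: 3.3
```

Run:
```python
from h import *
a=now()
print("to",step(a,pose(-.02,.276,0)))
```

```text
t 5.6 [517.2 170.9  94.4] F [ 3.2 -0.5  7. ] gap -0.1 q7 0.96
to ([-0.17, -0.07, 0.1], [0.1, -0.9, -0.1])
```

arm_command(
  rows=[
    {"offset": [0,0,-0.1],"twist": [0,0,0],"hand": 0},
    {"offset": [0,0,-0.1],"twist": [0,0,0],"hand": 0},
    {"offset": [0,0,0],"twist": [0,0,0],"hand": 0},
  ],
)

```text
time: 5.9
tcp_pos: [517.2, 170.9, 92.9]
orientation: [0.018, 1.0, 0.001, 0.002]
wrist_force: [0.0, -1.3, 18.1]
finger_gap: 0.2
grasp_force: 9.1
```

Run:
```python
from h import *
a=now()
c=np.linspace(.276,1.65,13); b=[pose(-.02,x,0,tilt=0) for x in c]
print("rel axis (chamber)", (a[0]-pose(-.02,0,0,0)[0])@np.c_[ex,ey,ez])
for i in range(12): print(step(b[i],b[i+1]))
```

```text
t 5.9 [517.2 170.9  92.9] F [ 0.  -1.3 18.1] gap 0.2 q7 0.96
rel axis (chamber) [ -5.24339508 -24.6869129   -2.65681426]
([-0.3, 0.03, -0.01], [0.0, 0.0, -6.6])
([-0.29, 0.06, -0.01], [0.0, 0.0, -6.6])
([-0.28, 0.09, -0.01], [0.0, 0.0, -6.6])
([-0.27, 0.13, -0.0], [0.0, 0.0, -6.6])
([-0.25, 0.16, -0.0], [0.0, 0.0, -6.6])
([-0.23, 0.18, -0.0], [0.0, 0.0, -6.6])
([-0.21, 0.21, -0.0], [0.0, 0.0, -6.6])
([-0.19, 0.23, -0.0], [0.0, 0.0, -6.6])
([-0.16, 0.25, -0.0], [0.0, 0.0, -6.6])
([-0.13, 0.27, -0.0], [0.0, 0.0, -6.6])
([-0.1, 0.28, -0.0], [0.0, 0.0, -6.6])
([-0.06, 0.29, 0.0], [0.0, 0.0, -6.6])
```

arm_command(
  rows=[
    {"offset": [-0.3,0,0],"twist": [0,0,-6.6],"hand": 0},
    {"offset": [-0.3,0.1,0],"twist": [0,0,-6.6],"hand": 0},
    {"offset": [-0.3,0.1,0],"twist": [0,0,-6.6],"hand": 0},
    {"offset": [-0.3,0.1,0],"twist": [0,0,-6.6],"hand": 0},
    {"offset": [-0.2,0.2,0],"twist": [0,0,-6.6],"hand": 0},
    {"offset": [-0.2,0.2,0],"twist": [0,0,-6.6],"hand": 0},
    {"offset": [0,0,0],"twist": [0,0,0],"hand": 0},
  ],
)

```text
time: 6.6
tcp_pos: [501.0, 177.9, 92.9]
orientation: [0.358, 0.934, 0.001, 0.002]
wrist_force: [-0.7, -1.5, 15.4]
finger_gap: 0.1
grasp_force: 7.8
```

Run:
```python
from h import *
a=now(); print(np.round(r.observe()['torque'],2))
for c in (.96,1.2,1.4,1.6,1.7): print(c,step(a,pose(-.02,c,-2.5,tilt=0)))
```

```text
t 6.6 [501.  177.9  92.9] F [-0.7 -1.5 15.4] gap 0.1 q7 0.5
[-0.22  0.09 -0.06]
0.96 ([-0.16, -0.13, -0.02], [0.0, 0.3, 0.6])
1.2 ([-0.58, 0.33, -0.03], [0.0, 0.2, -13.1])
1.4 ([-0.83, 0.79, -0.03], [0.1, 0.2, -24.6])
1.6 ([-0.99, 1.28, -0.03], [0.1, 0.2, -36.1])
1.7 ([-1.03, 1.54, -0.03], [0.1, 0.2, -41.8])
```

arm_command(
  rows=[
    {"offset": [-0.3,0.1,0],"twist": [0,0,-6.5],"hand": 0},
    {"offset": [-0.3,0.2,0],"twist": [0,0,-6.5],"hand": 0},
    {"offset": [-0.2,0.3,0],"twist": [0,0,-6.5],"hand": 0},
    {"offset": [-0.1,0.2,0],"twist": [0,0,-6.5],"hand": 0},
    {"offset": [-0.1,0.3,0],"twist": [0,0,-6.5],"hand": 0},
    {"offset": [0,0.2,0],"twist": [0,0,-2],"hand": 0},
    {"offset": [0,0,0],"twist": [0,0,0],"hand": 0},
  ],
)

```text
time: 7.3
tcp_pos: [491.7, 190.8, 92.9]
orientation: [0.617, 0.787, 0.001, 0.003]
wrist_force: [3.5, -2.1, 13.9]
finger_gap: -0.1
grasp_force: 6.7
```

Run:
```python
from h import *
a=now(); print(np.round(r.observe()['torque'],2))
print("rel axis (chamber)", (a[0]-pose(-.02,0,0,0)[0])@np.c_[ex,ey,ez])
for c in (1.57,): print(c,step(a,pose(-.02,c,-2.5,tilt=0)))
p,d=viewer.read_camera("wrist"); cv2.imwrite("pics/w5.png",p[:,:,::-1])
```

```text
t 7.3 [491.7 190.8  92.9] F [ 3.5 -2.1 13.9] gap -0.1 q7 0.11
[-0.4  -0.78  0.02]
rel axis (chamber) [-25.36844994   0.67231968  -2.73666085]
1.57 ([-0.04, -0.08, -0.03], [0.1, 0.3, -0.0])
```

View pics/w5.png

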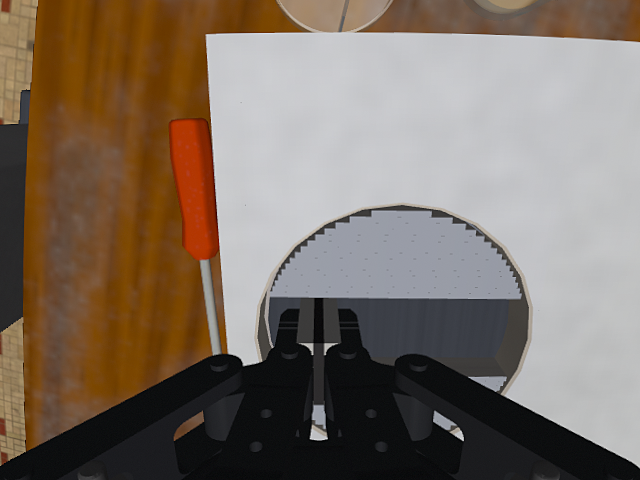

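arm_command(
  rows=[
    {"offset": [0,0.1,0],"twist": [0,0,0],"hand": 0},
    {"offset": [-0.1,0.2,0],"twist": [0,0,0],"hand": 0},
    {"offset": [0,0.1,0],"twist": [0,0,0],"hand": 0},
    {"offset": [0,0,0],"twist": [0,0,0],"hand": 0},
  ],
)

```text
time: 7.75
tcp_pos: [490.4, 193.9, 92.8]
orientation: [0.617, 0.787, 0.0, 0.002]
wrist_force: [1.6, -6.4, 13.0]
finger_gap: -0.5
grasp_force: 7.0
```

Run:
```python
from h import *
a=now(); print(np.round(r.observe()['torque'],2))
print("rel axis (chamber)", (a[0]-pose(-.02,0,0,0)[0])@np.c_[ex,ey,ez])
```

```text
t 7.75 [490.4 193.9  92.8] F [ 1.6 -6.4 13. ] gap -0.5 q7 0.1
[-1.44 -0.47 -0.07]
rel axis (chamber) [-25.86510364   4.00385837  -2.82327533]
```

arm_command(
  rows=[
    {"offset": [0,0.2,0],"twist": [0,0,0],"hand": 0},
    {"offset": [-0.1,0.2,0],"twist": [0,0,0],"hand": 0},
    {"offset": [0,0,0],"twist": [0,0,0],"hand": 0},
  ],
)

```text
time: 8.05
tcp_pos: [490.3, 194.8, 92.8]
orientation: [0.618, 0.786, -0.001, 0.004]
wrist_force: [8.0, -25.2, 13.7]
finger_gap: -0.3
grasp_force: 18.9
```

Run:
```python
from h import *
a=now(); print(np.round(r.observe()['torque'],2))
print("rel axis (chamber)", (a[0]-pose(-.02,0,0,0)[0])@np.c_[ex,ey,ez])
```

```text
t 8.05 [490.3 194.8  92.8] F [  8.  -25.2  13.7] gap -0.3 q7 0.1
[-5.61 -1.59 -0.09]
rel axis (chamber) [-25.74831608   4.92435778  -2.81274935]
```

arm_command(
  rows=[
    {"offset": [0.1,-0.4,0],"twist": [0,0,0],"hand": 0},
    {"offset": [0,-0.3,0],"twist": [0,0,0],"hand": 0},
    {"offset": [0,0,0.3],"twist": [0,0,0],"hand": 0},
    {"offset": [0,0,0.5],"twist": [0,0,0],"hand": 0},
    {"offset": [0,0,1],"twist": [0,0,0],"hand": 0},
    {"offset": [0,0,2],"twist": [0,0,0],"hand": 0},
    {"offset": [0,0,3],"twist": [0,0,0],"hand": 0},
    {"offset": [0,0,3],"twist": [0,0,0],"hand": 0},
    {"offset": [0,0,3],"twist": [0,0,0],"hand": 0},
    {"offset": [0,0,0],"twist": [0,0,0],"hand": 0},
    {"offset": [0,0,0],"twist": [0,0,0],"hand": 0},
    {"offset": [0,0,0],"twist": [0,0,0],"hand": 0},
  ],
)

```text
time: 9.25
tcp_pos: [489.2, 191.7, 219.7]
orientation: [0.617, 0.787, -0.001, 0.001]
wrist_force: [0.5, -0.5, 0.6]
finger_gap: -0.1
grasp_force: 0.0
```

Run:
```python
from h import *
a=now()
p,d=viewer.read_camera("wrist"); cv2.imwrite("pics/w6.png",p[:,:,::-1])
```

```text
t 9.25 [489.2 191.7 219.7] F [ 0.5 -0.5  0.6] gap -0.1 q7 0.05
```

View pics/w6.png

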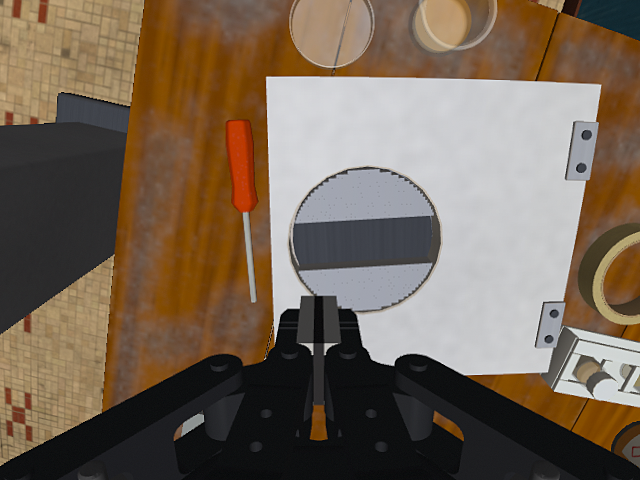

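Run:
```python
from h import *
s=r.observe(); c=viewer.calibration("wrist"); T=np.array(c["tool_from_camera"])
W=np.eye(4); W[:3,:3]=Ro.from_quat(s['orientation']).as_matrix(); W[:3,3]=s['tcp_pos']; M=W@T
p,d=viewer.read_camera("wrist")
K=np.array([[c['fx'],0,c['cx']],[0,c['fy'],c['cy']],[0,0,1]])
def hit(px,z):
    u=cv2.undistortPoints(np.float64(px).reshape(-1,1,2),K,np.float64(c['distortion'])).reshape(-1,2)
    D=np.c_[u,np.ones(len(u))]@M[:3,:3].T; o=M[:3,3]; return o+D*((z-o[2])/D[:,2])[:,None]
def cl(px):
    u=cv2.undistortPoints(np.float64(px).reshape(-1,1,2),K,np.float64(c['distortion'])).reshape(-1,2)
    q=np.int32(px); return (np.c_[u,np.ones(len(u))]*d[q[:,1],q[:,0]][:,None])@M[:3,:3].T+M[:3,3]
g=cv2.cvtColor(p,cv2.COLOR_RGB2GRAY).astype(float)
def edge(us,lo,hi,sgn): return np.array([[u,lo+.5+np.argmax(sgn*np.diff(g[lo:hi,u]))] for u in us])
for nm,e,z in (("slot top",edge(range(305,425,2),205,235,-1),111),("slot bot",edge(range(310,420,2),255,280,1),111),("hatch top",edge(range(290,560,4),65,100,1),112)):
    P=hit(e,z); vx,vy,x0,y0=cv2.fitLine(P[:,:2].astype(np.float32),cv2.DIST_HUBER,0,.01,.01).ravel(); print(nm,np.arctan(vy/vx))
yy,xx=np.mgrid[90:300:6,285:560:6]; m=g[yy,xx]>195; px=np.c_[xx[m],yy[m]]; P=cl(px); A=np.c_[P[:,:2],np.ones(len(P))]
k=np.linalg.lstsq(A,P[:,2],rcond=None)[0]; print("grad along chamber x",k[:2]@ex[:2],"mean z",P[:,2].mean(),len(P))
```

```text
slot top 0.30328065
slot bot 0.3056066
hatch top 0.23509103
grad along chamber x -0.04831394704618438 mean z 115.04388920722026 1134
```

arm_command(
  rows=[
    {"offset": [0,0,3],"hand": 0,"twist": [0,0,0]},
    {"offset": [-2,3,0],"twist": [0,0,0],"hand": 0},
    {"offset": [-2,3,0],"twist": [0,0,0],"hand": 0},
    {"offset": [-2,3,0],"twist": [0,0,0],"hand": 0},
    {"offset": [-2,3,0],"twist": [0,0,0],"hand": 0},
    {"offset": [-2,3,0],"twist": [0,0,0],"hand": 0},
    {"offset": [-2,3,0],"twist": [0,0,0],"hand": 0},
    {"offset": [-2,3,0],"twist": [0,0,0],"hand": 0},
    {"offset": [-2,3,0],"twist": [0,0,0],"hand": 0},
    {"offset": [-2,3,0],"twist": [0,0,0],"hand": 0},
    {"offset": [0,0,0],"twist": [0,0,0],"hand": 0},
  ],
)

```text
time: 10.45
tcp_pos: [306.2, 465.1, 249.1]
orientation: [0.615, 0.789, -0.001, 0.001]
wrist_force: [0.7, -0.5, 0.8]
finger_gap: -0.3
grasp_force: 0.0
```

Run:
```python
from h import *
now(); p,d=viewer.read_camera("top"); im=p[:,:,::-1].copy(); cv2.imwrite("pics/top7.png",im)
cv2.imwrite("pics/c7.png",cv2.resize(im[175:320,225:405],None,fx=4,fy=4,interpolation=cv2.INTER_CUBIC))
g=cv2.cvtColor(im,cv2.COLOR_BGR2GRAY); hsv=cv2.cvtColor(im,cv2.COLOR_BGR2HSV)
m=((hsv[...,1]<40)&(hsv[...,2]>185)).astype(np.uint8); roi=np.zeros_like(m); roi[175:312,240:385]=1; m*=roi
n,l,st,ce=cv2.connectedComponentsWithStats(m); k=1+np.argmax(st[1:,4]); me=cv2.erode((l==k).astype(np.uint8),np.ones((5,5)))
ys,xs=np.nonzero(me); P=cloud("top",np.c_[xs,ys],d); p0=P.mean(0)
for _ in range(4):
    p0=P.mean(0); nn=np.linalg.svd(P-p0,full_matrices=False)[2][2]; nn*=np.sign(nn[2]); e=(P-p0)@nn; P=P[abs(e)<max(3*e.std(),2)]
print("tilt",np.arcsin(nn@ex),"side",nn@ey,"p0",p0,st[k])
```

```text
t 10.45 [306.2 465.1 249.1] F [ 0.7 -0.5  0.8] gap -0.3 q7 -0.54
tilt 0.02132568646513431 side -0.0006711377139922061 p0 [563.42869212 208.61148059 114.27369715] [ 250  187  126  124 8353]
```

View pics/c7.png

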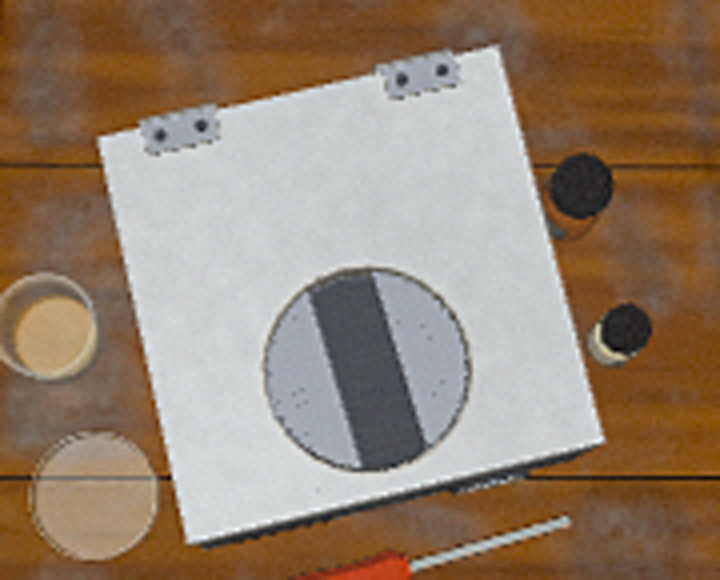

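Run:
```python
from h import *
g=cv2.cvtColor(cv2.imread("pics/top7.png"),cv2.COLOR_BGR2GRAY).astype(float)
g=cv2.GaussianBlur(g,(3,3),0)
def edge(rows,f,sgn,w=6):
    o=[]
    for v in rows:
        c=int(round(f(v))); dd=np.clip(sgn*np.diff(g[v,c-w:c+w+1]),0,None); o.append([c-w+.5+(dd*np.arange(len(dd))).sum()/dd.sum(),v])
    return np.array(o)
L=lambda a,b:(lambda v:225+(a[0]+(b[0]-a[0])*((v-175)*4-a[1])/(b[1]-a[1]))/4)
n=Ro.from_rotvec(ey*.021).apply(ez)
for nm,a,b,sg,r0,z in(("slotL",(310,290),(357,465),-1,range(252,287),113),("slotR",(375,275),(428,445),1,range(250,283),113),("left",(100,138),(188,543),1,range(215,305),114),("right",(498,45),(605,440),-1,range(230,280),114)):
    P=plane_hit("top",edge(r0,L(a,b),sg),np.array([537,200,z+1.]),n)
    vx,vy,x0,y0=cv2.fitLine(P[:,:2].astype(np.float32),cv2.DIST_HUBER,0,.01,.01).ravel(); print(nm,np.arctan(vy/vx))
```

```text
slotL 0.29598808
slotR 0.29500946
left 0.2390258
right 0.2384253
```

```bash
python3 -c "
from bench import order
print(order.finish_job())"
```

```text
the job is handed in; nothing more can be done
None
```

The hatch is locked and the job handed in at about 10.5 s. After letting go it measured 0.021 rad, with the fastener at about 1.51 rad (0.06 rad short of its stop, above the required 1.45). The arm was clear, and the things round the chamber looked undisturbed.

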